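# Prop open the solar lid of the charging chest

### The job

Open the solar charging chest and leave its panel lid propped: lift the lid by the prop rod that hangs from it, feel for the holding hole in the small plate on the chest's front, and let the rod's foot down fully home in it so that the rod alone carries the lid. Be gentle: do not jam the rod against the plate, do not let the lid fall, and leave the other things on the table where they are.

Things in the scene. Friction and masses are not known exactly. Their poses are not given: they have to be found in the camera images.
- chest: Grey plastic chest fixed to the table, 260 mm along its x, 140 mm deep, 143 mm high. Origin on the table under the middle of the outer face of its front wall; its y points out of the front, away from the chest (the chest fills y = -140 to 0 mm), its z up. The lid's hinge line runs along x at y = -140 mm, z = 145 mm, at the back.
- lid (a joint): Angle of the lid in rad: 0 shut, grows as the front edge rises. Grey lid 10 mm thick with a dark solar panel on top, 266 mm wide; its front edge overhangs the chest's front by 18 mm. About 0.6 kg (hidden, up to 30% either way); a plain hinge: the lid falls shut when let go. Propped it stands at about 0.5 rad.
- prop: Steel prop rod 8 mm thick with a flat black nylon foot (edge chamfered 1 mm), hung from a pin between two thin steel arms (20 mm wide over both, 12 mm high) on the middle of the lid's front edge. Origin on the pin; the rod runs along its -z, 145 mm to its tip. It swings freely about the chest's x axis, foot outward or inward; shut, it hangs straight down in front of the chest.
- prop_grip (a point): Centre of the dark rubber grip on the rod, a block 36 mm (along the chest's x) by 16 mm by 30 mm (along the rod), 40 mm below the pivot. It can be pinched from above across its 36 mm width, with the gripper upright or leaning out from the chest; it is wider than the pivot arms, so that the fingers pass them.
- prop_foot (a point): Lower end of the prop rod (middle of its flat foot), 145 mm from the pivot.
- bracket: Steel bracket on the middle of the chest's front, carrying the holding plate: an aluminium plate 44 mm wide (x), 13 mm thick, sticking out of the wall. Origin on the wall's outer face at the height of the plate's top, 125 mm over the table; axes as the chest's. The plate is clamped and does not move. The foot slides on it with friction about 0.2; rod and plate should not meet with over 25 N.
- beaker: Clear plastic beaker, 60 mm across, 85 mm high, loose on the table, not to be disturbed. Origin under its middle.
- phone: Black phone lying flat, 72 x 148 x 9 mm, loose on the table, not to be disturbed. Origin under its middle.
- meter: Orange hand multimeter lying flat, 70 x 130 x 35 mm, loose on the table, not to be disturbed. Origin under its middle.
- tub: White food tub with a red lid, 140 x 140 x 71 mm, loose on the table, not to be disturbed. Origin under its middle.
- spoon: Metal spoon lying flat, loose on the table, not to be disturbed. Origin under its middle.
- jar: Jar with a white cap, 60 mm across, 90 mm high, loose on the table, not to be disturbed. Origin under its middle.
- motor: Small motor on a plywood foot, 70 x 45 mm, 40 mm high, loose on the table, not to be disturbed. Origin under its middle.
- prop_pivot (a point): Pivot pin of the rod, on the lid. With the lid shut it is at x = 0, y = 72, z = 160 mm in the chest's frame (rod's tip 15 mm over the table). Lifting the rod lifts the lid: the pivot then circles the lid's hinge line at 212.5 mm.
- hole_zone (a point): Point on the plate's top 34 mm out from the wall: the middle of where the one holding hole may be, not the hole. The hole, 12 mm (y) by 14 mm (x), 13 mm deep with a floor, is centred up to 12 mm further out or in (the plate was slid before clamping). Inward of it the plate is plain up to the wall; outward it ends 11 mm past the hole's centre (57 mm from the wall at most).

How it is judged:
By the outcome, as a careful person would: the job done as asked, in the order asked, and still so for the second after the job is handed in, with the robot touching nothing.
It also fails if it takes over 67 s, if anything falls off the work surface, if the arm or the gripper's body presses on something with over 40 N, if the wrist force passes 120 N, or if a joint passes its speed limit or range.

### The arm

A 6-joint arm with a two-finger parallel gripper is mounted at the origin on the work surface. World frame = base frame: x ahead of the robot, y to its left, z up, the work surface at z = 0. Lengths are in mm, angles in degrees, forces in N, time in s.
With the tool pointing down it reaches from about 350 to 775 mm from the base axis. Payload 5.5 kg.
Tool frame: the origin (TCP) lies between the finger pads; the fingertips stand 19 mm ahead of it and the grasp point (between the pads) is the TCP; z points along the fingers, y is the direction in which the jaws open and shut (so a half turn about z gives the same grasp; the last joint's range is limited). The gripper opens to 85 mm and grips with 20 to 120 N. Pads are 22 mm wide; open, the fingers measure 114 mm over their backs; the gripper's body (76 mm by 85 mm) begins 54 mm behind the grasp point. The pads swing forward as they close: fully open they stand 13 mm farther back than shut.
Start: joints at [-82.368, 17.945, 2.641, 74.691, 0, 82.002], TCP at [154.916, -553.779, 250.323] pointing down, gripper open.
Joint ranges: [-158.12, 158.12], [-49.38, 96.58], [-58.88, 72.47], [-126.05, 133.96], [-84.25, 85.87], [-180, 180]. Speed limits (degrees/s): [147.25, 147.25, 180, 180, 180, 180].

### API

Orientations are given as [roll, pitch, yaw] about the fixed x, y, z axes, in that order (R = Rz(yaw) Ry(pitch) Rx(roll)).
In Python, from station import env gives the robot as it stands.
- The arm moves only by the shell command python3 -m pendant 'ROWS' [OPENING] [FORCE]. ROWS is a JSON object of lists of equal length, an entry for each row: "linear": the shift along the tool's x, y, z in m, a list of three; "turn": the turn about the tool's z in rad. A call has 1 to 5 rows; each row shifts and turns the commanded pose from where the row before left it, along the tool's axes as they then stand; what a row does not reach is not made up. A row lasts 1/8 s, in which the tool goes at most 62.5 mm and 10.7 degrees, less where a joint would pass 70% of its speed; a pose out of reach is approached as far as the arm can. A call is refused whole if a number of a shift passes 0.0625 or a number of a turn 0.188, either way. A call with a gripper value outside its range is refused whole. OPENING is the finger opening in m, from 0 to 0.0854, set as the call begins (- or left out, the last holds). The fingers move at their own pace and stop on an object; FORCE is the grip in N (left out, the last holds). Time passes only in rows, so rows that do not move let the fingers close. It gives the time, the measured TCP pose, the force and the opening at its end, in the units of the state.
- env.read_state(): the state, without advancing time (a new reading comes with each control period).
- env.capture(name): name is "scene" or "top" or "wrist"; returns the picture (480x640x3 uint8, blue, green, red); there is no depth.
- env.camera_model(name): a dict with "intrinsics" (3x3 intrinsics, pixels), "rvec" (rotation vector, rad) and "tvec" (3), from world to camera coordinates, as OpenCV has them. Camera axes: x right, y down, z forward; pixel columns grow to the right and rows downward; lengths in mm; the calibration is good to about 2 mm. A picture is of the moment at which its call begins: read the wrist's pose just before it. camera_model takes no time and is no camera call; for the wrist camera it gives the pose at the moment of the call.
- env.sign_off(): hands the job in, once; it reports no verdict.
Trained networks look in the newest picture that a camera, given by its name, has taken for a name from the list of things; names that differ only in an ending like _2 or _b are one class to them, and where a whole thing is asked for, a point or a joint stands for the part that bears it (a point fixed in the world has none). Each returns a list of dicts, best first, with "confidence" (0 to 1); they miss things now and then, are a little off and sometimes report something else, mostly with a low value. They report only what shows in the picture. A call takes as long as a camera call.
- env.regions_of(camera, query): "pixels" (480x640 bool, what is visible of it).
- env.tip_of(camera, query): "centre" ([x, y, z] in mm, in world coordinates, good to about 4 mm: a listed point, or the origin of a listed thing).
The state is a dict: "t": time; "q": joint angles; "joint_velocities": joint speeds; "effort": joint torques, N m; "tool_pos": TCP position; "ee_rot": TCP orientation; "contact_force": force on the tool from outside, world axes, zero at the start; "ft_torque": the same for the moment, N m; "opening": opening from 0.0 (shut) to 1.0 (fully open).
Only numpy, scipy, OpenCV 4.12 (cv2) and the standard library are available. Lean on these libraries where they do the work, as an engineer would, in place of code of your own. Each camera call takes 0.05 s, during which the arm holds its last target. There are 200 camera calls.

## Working session

There is one attempt and no reset: what is moved stays moved. The work goes in short steps, Python scripts to look and compute and a shell command to move; the robot and the scene stay as the last step left them, time stands still between calls to the robot, and variables do not carry over. Pictures are saved under pics/ and viewed, about 8 in all and at most 12, crops included, and the job is handed in when it is done.

```bash
mkdir -p pics; ls
python3 - <<'E'
from station import env
import cv2,numpy as np
print(env.read_state())
for c in ("scene","top"):
    im=env.capture(c); cv2.imwrite(f"pics/{c}0.png",im)
    for q in ("chest","bracket","prop_pivot","prop_grip","prop_foot","hole_zone"):
        print(c,q,[(np.round(d["centre"],1).tolist(),round(d["confidence"],2)) for d in env.tip_of(c,q)][:2])
a=[cv2.imread(f"pics/{c}0.png") for c in("scene","top")]
cv2.imwrite("pics/both.png",cv2.resize(np.vstack(a),(400,600)))
E
```

```text
pics
{'t': 0.0, 'q': array([-8.23684939e+01,  1.79921224e+01,  2.57806836e+00,  7.46912131e+01,
        4.34978221e-04,  8.20014138e+01]), 'joint_velocities': array([ 0.06367859,  0.02043166,  0.05715232,  0.0045899 ,  0.05104113,
       -0.06548577]), 'effort': array([ 2.59586750e-04, -4.80629575e+01,  2.98531634e+01,  1.95407082e-02,
       -1.57505142e-04,  9.40271093e-06]), 'tool_pos': array([ 154.84842601, -553.26776006,  249.40355444]), 'ee_rot': array([-1.79895817e+02, -1.50785191e-02,  1.56300781e+01]), 'contact_force': array([ 0.45724151, -0.12447357, -0.76972565]), 'ft_torque': array([-0.01225574,  0.05220766, -0.03698654]), 'opening': 0.9991976889234018}
scene chest []
scene bracket []
scene prop_pivot [([533.9, 165.3, 161.8], 0.61), ([636.1, 246.1, -0.2], 0.36)]
scene prop_grip [([540.1, 158.5, 116.1], 0.72)]
scene prop_foot [([416.5, -469.6, 2.2], 0.72)]
scene hole_zone [([541.7, 127.4, 125.1], 0.34)]
top chest [([541.6, 96.2, 0.2], 0.89)]
top bracket [([542.1, 91.4, 126.0], 0.61), ([406.2, -322.6, -3.1], 0.24)]
top prop_pivot [([532.9, 157.0, 165.2], 0.56)]
top prop_grip [([536.7, 162.9, 119.3], 0.48), ([533.1, 166.1, 13.6], 0.38)]
top prop_foot []
top hole_zone [([546.0, 123.0, 125.3], 0.49)]
```

View pics/scene0.png

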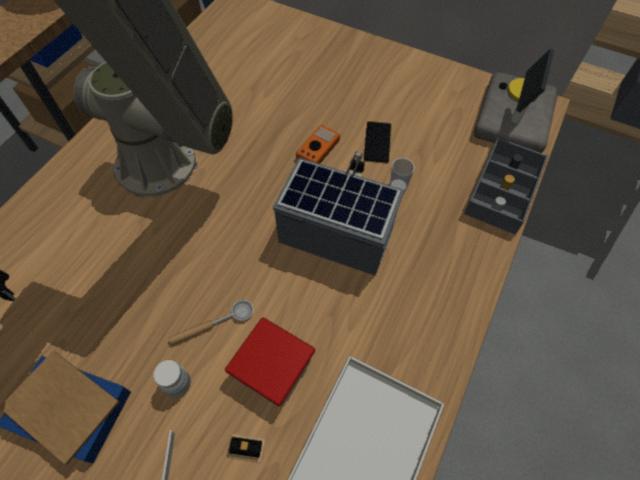

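View pics/top0.png

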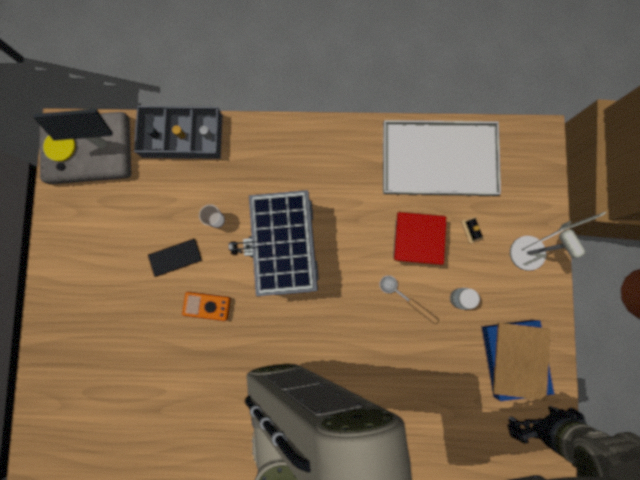

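The chest front, with its prop rod, faces world +y (image left in the top view: rod at about (240,247), beaker at (212,215)). Next I'll get the chest yaw from the lid outline.

```bash
cat > h.py <<'E'
from station import env
import cv2,numpy as np
from scipy.spatial.transform import Rotation as R
def ray(cam,pts,z):
    m=env.camera_model(cam);K=np.array(m["intrinsics"],float);r=cv2.Rodrigues(np.array(m["rvec"],float))[0];t=np.array(m["tvec"],float).ravel()
    d=np.c_[np.array(pts,float),np.ones(len(pts))]@np.linalg.inv(K).T@r; c=-r.T@t
    return c+d*((z-c[2])/d[:,2])[:,None]
def project(cam,P):
    m=env.camera_model(cam)
    return cv2.projectPoints(np.array(P,float).reshape(-1,3),np.array(m["rvec"],float),np.array(m["tvec"],float),np.array(m["intrinsics"],float),None)[0][:,0]
E
python3 - <<'E'
from h import *
for c in ("top","scene"):
    im=env.capture(c)
    for q in("lid",):
        for d in env.regions_of(c,q)[:1]:
            p=d["pixels"]; cs=cv2.findContours(p.astype('u1')*1,cv2.RETR_EXTERNAL,cv2.CHAIN_APPROX_NONE)[0]
            k=max(cs,key=cv2.contourArea)[:,0]
            w=ray(c,k,157)[:,:2].astype('f4'); print(c,d["confidence"],p.sum(),cv2.minAreaRect(w),w.min(0),w.max(0))
    for q in("beaker","phone","meter"):
        print(q,[(np.round(d["centre"],1).tolist(),round(d["confidence"],2)) for d in env.tip_of(c,q)][:2])
E
```

```text
top 0.6 6205 ((551.109130859375, 31.799739837646484), (267.3391418457031, 158.798828125), 6.0247297286987305) [412.9953  -55.45419] [688.6331  122.69146]
beaker [([633.6, 240.1, -1.1], 0.78)]
phone [([517.0, 364.3, 5.0], 0.97), ([413.7, -468.6, 1.6], 0.31)]
meter [([386.5, 254.8, -0.6], 0.96)]
scene 0.95 6960 ((549.8088989257812, 61.12860870361328), (267.08270263671875, 228.19818115234375), 6.032745838165283) [414.24115 -64.82074] [694.0181  174.89479]
beaker [([407.7, -321.5, 1.0], 0.7)]
phone [([516.3, 360.2, 0.0], 0.64)]
meter [([382.8, 257.2, -0.7], 0.62)]
```

```bash
cat >> h.py <<'E'
def rows(target,yaw,n):
    s=env.read_state(); p=np.array(s["tool_pos"]);y0=s["ee_rot"][2]; tot=np.array(target)-p
    dy=(yaw-y0+180)%360-180
    for i in range(n):
        y=np.deg2rad(y0+dy*i/n); d=tot/n/1000
        print([round(float(v),4) for v in (d@[np.cos(y),np.sin(y),0], d@[np.sin(y),-np.cos(y),0], -d[2])], round(float(-np.deg2rad(dy/n)),4))
E
python3 -c "
from h import *
rows((537,160,255),96,15)"
```

```text
[0.0374, -0.039, -0.0003] -0.0935
[0.0408, -0.0353, -0.0003] -0.0935
[0.0439, -0.0313, -0.0003] -0.0935
[0.0467, -0.0271, -0.0003] -0.0935
[0.049, -0.0226, -0.0003] -0.0935
[0.0509, -0.0179, -0.0003] -0.0935
[0.0524, -0.0131, -0.0003] -0.0935
[0.0534, -0.0082, -0.0003] -0.0935
[0.0539, -0.0032, -0.0003] -0.0935
[0.0539, 0.0019, -0.0003] -0.0935
[0.0535, 0.0069, -0.0003] -0.0935
[0.0526, 0.0119, -0.0003] -0.0935
[0.0513, 0.0168, -0.0003] -0.0935
[0.0495, 0.0215, -0.0003] -0.0935
[0.0473, 0.026, -0.0003] -0.0935
```

```bash
python3 -m pendant '{"linear":[[0.037,-0.039,0],[0.041,-0.035,0],[0.044,-0.031,0],[0.047,-0.027,0],[0.049,-0.023,0]],"turn":[-0.0935,-0.0935,-0.0935,-0.0935,-0.0935]}' 0.085 20
```

```text
t: 1.82
tool_pos: [283.1, -314.6, 250.5]
ee_rot: [179.9, -0.0, 42.6]
contact_force: [0.7, 0.5, -0.8]
opening: 0.997
```

```bash
python3 -m pendant '{"linear":[[0.051,-0.018,0],[0.052,-0.013,0],[0.053,-0.008,0],[0.054,-0.003,0],[0.054,0.002,0]],"turn":[-0.0935,-0.0935,-0.0935,-0.0935,-0.0935]}'; python3 -c "
from h import *
rows((537,160,255),96,5)"
```

```text
t: 2.45
tool_pos: [410.7, -77.1, 250.6]
ee_rot: [179.9, 0.0, 69.4]
contact_force: [0.5, -0.4, -0.5]
opening: 1.0
[0.0533, 0.0069, -0.0009] -0.0929
[0.0524, 0.0118, -0.0009] -0.0929
[0.0511, 0.0167, -0.0009] -0.0929
[0.0493, 0.0213, -0.0009] -0.0929
[0.0471, 0.0258, -0.0009] -0.0929
```

```bash
python3 -m pendant '{"linear":[[0.053,0.007,-0.001],[0.052,0.012,-0.001],[0.051,0.017,-0.001],[0.049,0.021,-0.001],[0.047,0.026,-0.001]],"turn":[-0.0929,-0.0929,-0.0929,-0.0929,-0.0929]}'
python3 - <<'E'
from h import *
s=env.read_state();print(s["tool_pos"],s["ee_rot"])
im=env.capture("wrist")
for q in ("prop_pivot","prop_grip","hole_zone","bracket","chest"):
    L=env.tip_of("wrist",q); print(q,[(np.round(d["centre"],1).tolist(),round(d["confidence"],2)) for d in L][:2])
y=np.deg2rad(6);cx=np.array([np.cos(y),np.sin(y),0]);cy=np.array([-np.sin(y),np.cos(y),0]);o=np.array([544.6,92.5,0])
for P,col in (((0,72,160),(0,0,255)),((0,72,120),(0,255,0)),((0,34,125),(255,0,0)),((133,18,155),(0,255,255)),((-133,18,155),(0,255,255))):
    u=project("wrist",o+P[0]*cx+P[1]*cy+[0,0,P[2]])[0]; print(P,u); cv2.circle(im,tuple(int(v) for v in u),4,col,1)
cv2.imwrite("pics/w1.png",im)
E
```

```text
t: 3.08
tool_pos: [537.9, 158.5, 255.4]
ee_rot: [180.0, 0.0, 96.0]
contact_force: [0.5, -1.0, 0.2]
opening: 0.996
[537.88533009 158.53956646 255.43953792] [1.79961740e+02 1.34981553e-02 9.60063361e+01]
prop_pivot [([540.6, 162.1, 159.7], 0.7)]
prop_grip [([535.7, 160.2, 116.8], 0.9), ([634.9, 244.4, -1.2], 0.47)]
hole_zone [([541.9, 127.9, 129.4], 0.65), ([534.6, 165.4, 16.7], 0.58)]
bracket [([544.5, 91.4, 121.4], 0.66)]
chest [([542.1, 87.8, 4.0], 0.64)]
(0, 72, 160) [318.61394382 239.98774473]
(0, 72, 120) [318.31660686 224.14071733]
(0, 34, 125) [318.4857935  273.40398314]
(133, 18, 155) [507.78554585 310.3264204 ]
(-133, 18, 155) [130.52225149 311.59000539]
```

View pics/w1.png

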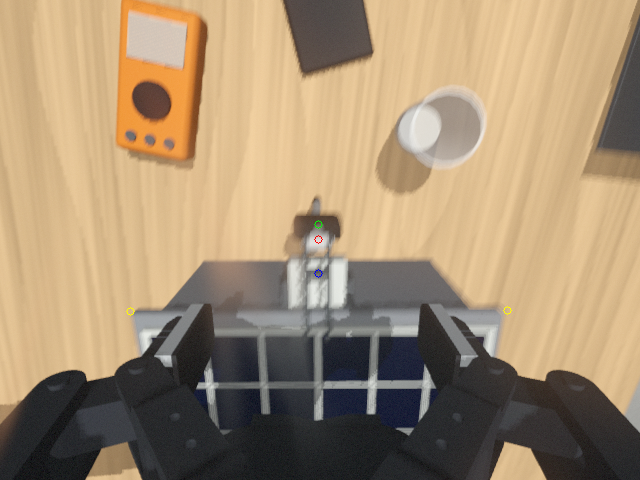

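The grip is centred at (317,225), and the model points fall on the rod and lid. The plate's outer edge is at about v=257, so I can estimate how far it was slid.

Run:
```python
from h import *
y=np.deg2rad(6);cx=np.array([np.cos(y),np.sin(y),0]);cy=np.array([-np.sin(y),np.cos(y),0]);o=np.array([544.6,92.5,0])
for u,z in (((290,257),125),((345,257),125),((318,257),125),((318,225),135),((318,240),166),((305,240),160),((317,200),15),((205,262),143),((430,262),143)):
    w=ray("wrist",[u],z)[0]-o; print(u,z,np.round([w@cx,w@cy],1))
im=cv2.imread("pics/w1.png"); cv2.imwrite("pics/w1c.png",cv2.resize(im[180:330,240:400],None,fx=5,fy=4,interpolation=cv2.INTER_CUBIC))
rows((537,164.5,122),96,5)
```

```text
(290, 257) 125 [-21.6  47.6]
(345, 257) 125 [20.2 47.4]
(318, 257) 125 [-0.3 47.5]
(318, 225) 135 [-0.3 75.3]
(318, 240) 166 [-0.4 73.9]
(305, 240) 160 [-8.8 72. ]
(317, 200) 15 [-0.9 70.1]
(205, 262) 143 [-80.7  50.6]
(430, 262) 143 [79.1 50. ]
[0.0017, 0.0002, 0.0266] -0.0008
[0.0017, 0.0002, 0.0266] -0.0008
[0.0017, 0.0002, 0.0266] -0.0008
[0.0017, 0.0002, 0.0266] -0.0008
[0.0017, 0.0003, 0.0266] -0.0008
```

View pics/w1c.png

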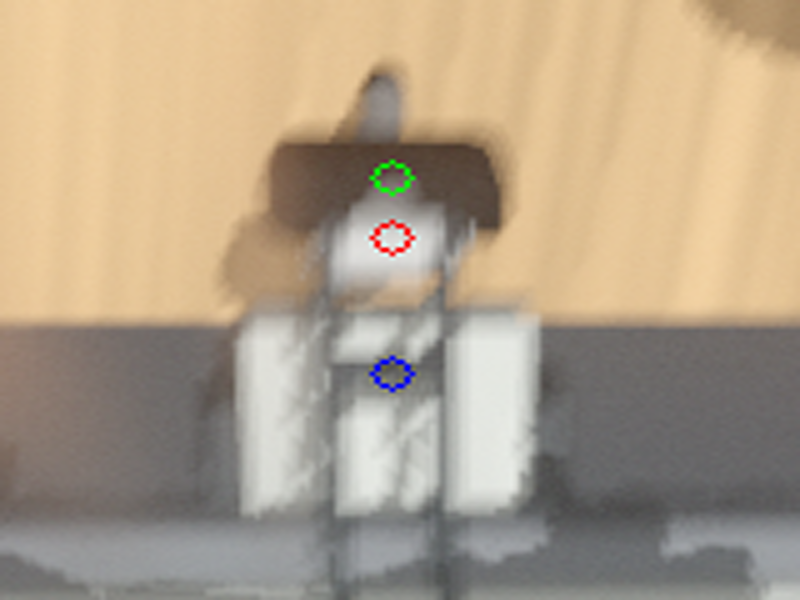

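```bash
python3 -m pendant '{"linear":[[0.002,0,0.027],[0.002,0,0.027],[0.001,0,0.027],[0.001,0,0.027],[0.0005,0,0.025]],"turn":[0,0,0,0,0]}' && python3 -m pendant '{"linear":[[0,0,0],[0,0,0],[0,0,0]],"turn":[0,0,0]}' 0.05 20
python3 - <<'E'
from h import *
im=env.capture("wrist");cv2.imwrite("pics/w2.png",im)
s=env.read_state();print(s["tool_pos"],s["contact_force"],s["opening"]*85.4)
E
```

```text
t: 4.0
tool_pos: [536.0, 161.6, 121.9]
ee_rot: [180.0, 0.0, 95.7]
contact_force: [0.9, 0.3, 0.2]
opening: 0.997
t: 4.38
tool_pos: [537.4, 162.9, 123.8]
ee_rot: [179.9, 0.0, 95.8]
contact_force: [-0.2, 0.5, 0.5]
opening: 0.581
[537.36479315 163.09707863 123.66754524] [-0.43820532 -0.13452387  0.16903672] 49.70003248564695
```

View pics/w2.png

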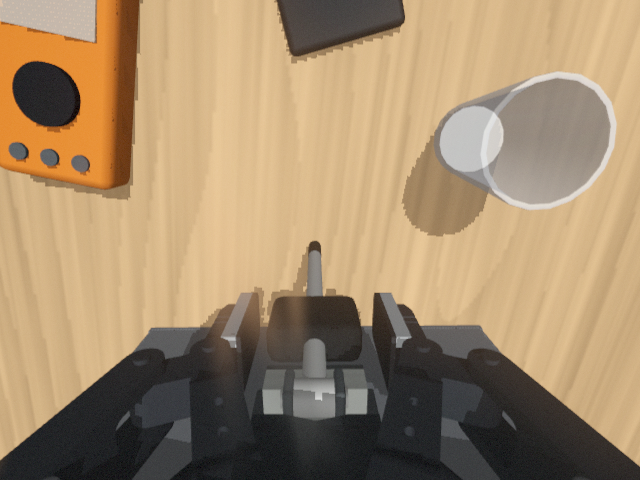

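The grip block sits centred between the pads, with the grip at (267–362, 295–360) and the fingers at 258 and 375. Closing.

```bash
python3 -m pendant '{"linear":[[0,0,0],[0,0,0],[0,0,0],[0,0,0]],"turn":[0,0,0,0]}' 0.02 25
python3 - <<'E'
from h import *
s=env.read_state();print(s["tool_pos"],s["ee_rot"],s["contact_force"],s["opening"]*85.4)
# plan in chest frame: pivot circle + rod lean out a -> TCP (grip 38 below pivot)
L=38
def tcp(th,a):
    y=212.5*np.cos(th+.0707)-140; z=145+212.5*np.sin(th+.0707)
    return np.array([y+L*np.sin(a),z-L*np.cos(a)]),np.array([y+145*np.sin(a),z-145*np.cos(a)])
p=tcp(0,0)[0]
for th,a in ((0,0),(.06,.03),(.12,.06),(.18,.09),(.24,.12),(.3,.15),(.36,.18),(.42,.2),(.48,.22),(.54,.23),(.6,.23),(.62,.23)):
    q,f=tcp(th,a); print(th,a,"step",np.round(q-p,1),"tcp",np.round(q,1),"foot",np.round(f,1)); p=q
E
```

```text
t: 4.92
tool_pos: [536.8, 163.2, 123.2]
ee_rot: [179.9, 0.0, 95.8]
contact_force: [-1.3, -1.2, 5.3]
opening: 0.416
[536.83429582 163.22864961 123.24739728] [1.79932474e+02 1.82678676e-02 9.58254872e+01] [-1.26159928 -1.17834182  5.30480874] 35.54963892946213
0 0 step [0. 0.] tcp [ 72. 122.] foot [72. 15.]
0.06 0.03 step [-0.1 12.7] tcp [ 71.8 134.7] foot [75.  27.8]
0.12 0.06 step [-0.9 12.6] tcp [ 70.9 147.3] foot [77.3 40.5]
0.18 0.09 step [-1.7 12.5] tcp [ 69.3 159.9] foot [78.9 53.3]
0.24 0.12 step [-2.4 12.4] tcp [ 66.9 172.2] foot [79.7 66. ]
0.3 0.15 step [-3.1 12.2] tcp [ 63.7 184.4] foot [79.7 78.6]
0.36 0.18 step [-3.8 11.9] tcp [ 59.9 196.3] foot [79.1 91.1]
0.42 0.2 step [-4.9 11.6] tcp [ 55.  207.9] foot [ 76.2 103. ]
0.48 0.22 step [-5.6 11.2] tcp [ 49.4 219.1] foot [ 72.7 114.7]
0.54 0.23 step [-6.6 10.7] tcp [ 42.8 229.9] foot [ 67.1 125.7]
0.6 0.23 step [-7.6 10.2] tcp [ 35.1 240.1] foot [ 59.5 135.9]
0.62 0.23 step [-2.7  3.3] tcp [ 32.5 243.4] foot [ 56.9 139.2]
```

```bash
python3 -m pendant '{"linear":[[0,0,-0.0065],[0,0,-0.0065],[-0.0005,0,-0.0063],[-0.0005,0,-0.0063]],"turn":[0,0,0,0]}'
python3 - <<'E'
from h import *
env.capture("scene");im=env.capture("scene");cv2.imwrite("pics/s2.png",im)
s=env.read_state();print(s["tool_pos"],s["contact_force"],s["ft_torque"],s["opening"]*85.4)
E
```

```text
t: 5.42
tool_pos: [537.0, 160.6, 147.7]
ee_rot: [-180.0, 0.2, 95.8]
contact_force: [3.1, -7.5, -5.6]
opening: 0.415
[537.00747742 160.61819977 148.15670557] [ 3.12938799 -6.32457564 -4.25354255] [-1.10321173 -0.44058068  0.10457602] 35.69724754326889
```

```bash
cat >> h.py <<'E'
Y=np.deg2rad(6);CX=np.array([np.cos(Y),np.sin(Y),0]);CY=np.array([-np.sin(Y),np.cos(Y),0]);O=np.array([544.6,92.5,0])
def ch(p): p=np.array(p)-O; return np.round([p@CX,p@CY,p[2]],1)
def status(look=True):
    s=env.read_state();f=s["contact_force"]
    print("tcp",ch(s["tool_pos"]),"F",np.round([f@CX,f@CY,f[2]],1),"T",np.round(s["ft_torque"],2),"open",round(s["opening"]*85.4,1))
    if look:
        im=env.capture("wrist")
        for q in ("prop_foot","prop_grip","prop_pivot"):
            print(q,[(ch(d["centre"]).tolist(),round(d["confidence"],2)) for d in env.tip_of("wrist",q)[:1]])
        return im
E
python3 -m pendant '{"linear":[[-0.001,0,-0.0063],[-0.001,0,-0.0063],[-0.001,0,-0.0062],[-0.0015,0,-0.0062]],"turn":[0,0,0,0]}'
python3 -c "
from h import *
cv2.imwrite('pics/w3.png',status())"
```

```text
t: 6.02
tool_pos: [537.5, 156.1, 172.6]
ee_rot: [-180.0, 0.2, 95.7]
contact_force: [2.9, -7.2, -5.9]
opening: 0.421
tcp [ -0.4  64.  172.6] F [ 2.2 -7.5 -5.9] T [-0.98 -0.67  0.15] open 36.0
prop_foot [([-2.0, 68.2, 62.2], 0.92)]
prop_grip [([0.7, 60.9, 170.6], 0.86)]
prop_pivot [([1.6, 60.7, 212.3], 0.71)]
```

View pics/w3.png

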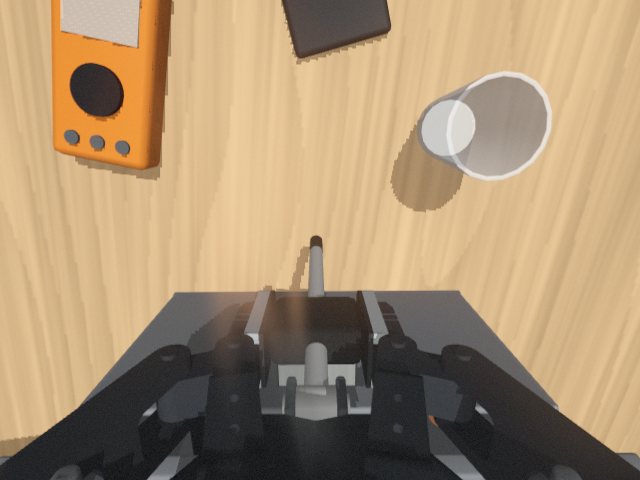

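The rod is leaning out only about 0.05 rad, so I'll bias the next rows outward.

```bash
python3 -m pendant '{"linear":[[0.001,0,-0.006],[0,0,-0.006],[-0.0005,0,-0.006],[-0.001,0,-0.006]],"turn":[0,0,0,0]}'
python3 -c "
from h import *
status()"
```

```text
t: 6.72
tool_pos: [537.6, 155.9, 196.4]
ee_rot: [-180.0, 0.2, 95.8]
contact_force: [3.9, -6.7, -7.0]
opening: 0.42
tcp [ -0.4  63.7 196.4] F [ 3.2 -7.  -7. ] T [-0.85 -0.63  0.12] open 35.8
prop_foot [([-1.2, 83.3, 88.4], 0.78)]
prop_grip [([-3.1, 60.4, 190.2], 0.94)]
prop_pivot [([0.0, 51.1, 233.2], 0.87)]
```

```bash
python3 -m pendant '{"linear":[[-0.003,0,-0.0065],[-0.003,0,-0.0065],[-0.0035,0,-0.0065],[-0.004,0,-0.0065],[-0.0045,0,-0.0065]],"turn":[0,0,0,0,0]}'
python3 -c "
from h import *
status()"
```

```text
t: 7.55
tool_pos: [539.4, 138.4, 228.9]
ee_rot: [-180.0, 0.1, 95.8]
contact_force: [4.2, -3.1, -5.5]
opening: 0.416
tcp [ -0.4  46.2 228.9] F [ 3.9 -3.6 -5.5] T [-0.47 -0.7   0.08] open 35.6
prop_foot [([-2.5, 68.2, 124.3], 0.58)]
prop_grip [([-2.8, 41.4, 223.3], 0.86)]
prop_pivot [([2.2, 34.6, 263.8], 0.56)]
```

```bash
python3 -m pendant '{"linear":[[-0.003,0,-0.005],[-0.0035,0,-0.005],[-0.004,0,-0.005],[0,0,0]],"turn":[0,0,0,0]}'
python3 - <<'E'
from h import *
status()
im=env.capture("scene")
a=project("scene",O+34*CY+[0,0,150])[0].astype(int); c=im[a[1]-60:a[1]+60,a[0]-80:a[0]+80]
cv2.imwrite("pics/s3.png",cv2.resize(c,None,fx=5,fy=5,interpolation=cv2.INTER_CUBIC))
E
```

```text
t: 8.25
tool_pos: [540.6, 127.6, 243.8]
ee_rot: [-180.0, 0.1, 95.7]
contact_force: [4.2, -5.3, -6.5]
opening: 0.417
tcp [ -0.3  35.3 243.8] F [ 3.6 -5.7 -6.5] T [-0.69 -0.71  0.15] open 35.6
prop_foot [([-0.1, 57.2, 135.6], 0.73)]
prop_grip [([-0.9, 33.2, 241.5], 0.87)]
prop_pivot [([4.6, 25.3, 278.9], 0.63)]
```

View pics/s3.png

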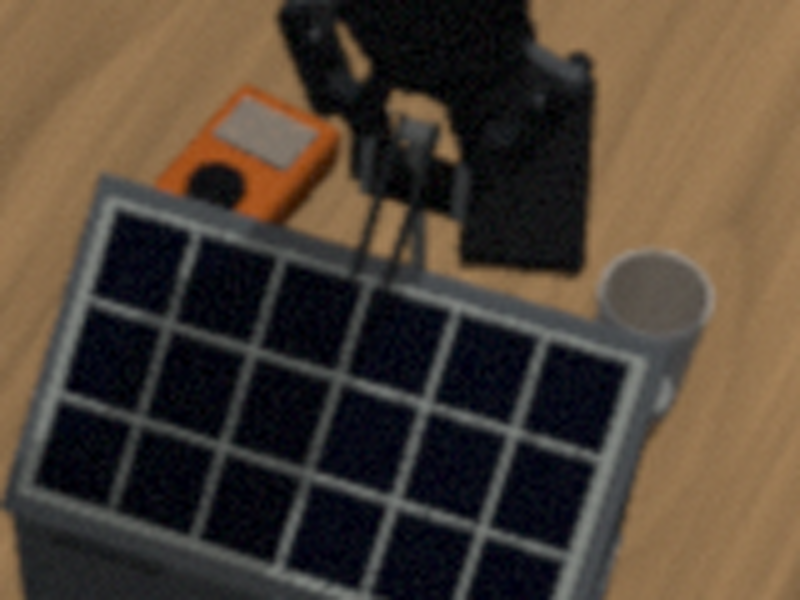

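The lid is up and held: the foot is clear above the plate at about y=57, z=136, and the meter and beaker are undisturbed. Now I'll calibrate TCP against foot position and plan the touch-down inward of the hole.

```bash
cat >> h.py <<'E'
from scipy.optimize import fsolve
def piv(fy,fz):
    g=lambda v:[np.hypot(v[0]+140,v[1]-145)-212.5,np.hypot(v[0]-fy,v[1]-fz)-145]
    return fsolve(g,[35,270])
def tcpf(fy,fz,L=38,off=(0,0)):
    p=piv(fy,fz); f=np.array([fy,fz]); return p+(f-p)*L/145+off
def foot(tcp,L=38,off=(0,0)):
    return fsolve(lambda f:tcpf(f[0],f[1],L,off)-np.array(tcp),[tcp[0]+15,tcp[1]-105])
E
python3 - <<'E'
from h import *
for t,f in (((64,172.6),(68.2,62.2)),((63.7,196.4),(83.3,88.4)),((46.2,228.9),(68.2,124.3)),((35.3,243.8),(57.2,135.6))):
    print(f,*[(L,np.round(foot(t,L),1)) for L in (36,38,41)], "tcp pred L38",np.round(tcpf(*f),1))
for fy in (24,27,30,33,36,39,42):
    print(fy,*[np.round(tcpf(fy,z),1) for z in (131,125,118,112)])
E
```

```text
(68.2, 62.2) (36, array([67.7, 63.7])) (38, array([69.2, 65.7])) (41, array([71.2, 68.9])) tcp pred L38 [ 64.5 169.1]
(83.3, 88.4) (36, array([92.3, 91.2])) (38, array([92.6, 93.4])) (41, array([93. , 96.6])) tcp pred L38 [ 62.1 193.3]
(68.2, 124.3) (36, array([ 76., 124.])) (38, array([ 77.2, 126.5])) (41, array([ 78.7, 130.1])) tcp pred L38 [ 43.7 228.5]
(57.2, 135.6) (36, array([ 65.3, 139. ])) (38, array([ 67. , 141.6])) (41, array([ 69.1, 145.5])) tcp pred L38 [ 34.4 240.1]
24 [ 26.5 238. ] [ 29.9 231.8] [ 33.7 224.6] [ 36.7 218.2]
27 [ 27.2 238. ] [ 30.6 231.9] [ 34.3 224.7] [ 37.3 218.5]
30 [ 28. 238.] [ 31.4 232. ] [ 35.  224.9] [ 38.  218.7]
33 [ 28.9 237.9] [ 32.2 232. ] [ 35.8 225. ] [ 38.7 218.8]
36 [ 29.7 237.8] [ 33. 232.] [ 36.5 225. ] [ 39.4 218.9]
39 [ 30.6 237.7] [ 33.8 231.9] [ 37.3 225. ] [ 40.2 219. ]
42 [ 31.6 237.5] [ 34.7 231.7] [ 38.2 224.9] [ 41. 219.]
```

```bash
python3 -m pendant '{"linear":[[-0.003,0,0],[-0.003,0,0],[-0.003,0,0],[-0.002,0,0],[0,0,0]],"turn":[0,0,0,0,0]}'
python3 -c "
from h import *
status();cv2.imwrite('pics/w4.png',env.capture('wrist'))"
```

```text
t: 9.12
tool_pos: [541.5, 119.9, 245.8]
ee_rot: [179.8, -0.2, 95.9]
contact_force: [1.1, 7.0, 3.0]
opening: 0.413
tcp [-2.000e-01  2.760e+01  2.458e+02] F [1.8 6.8 3. ] T [ 1.03 -0.12  0.03] open 35.2
prop_foot [([-3.4, 41.4, 136.4], 0.84)]
prop_grip [([-2.0, 24.4, 239.5], 0.78)]
prop_pivot [([-3.0, 22.9, 283.6], 0.63)]
```

View pics/w4.png

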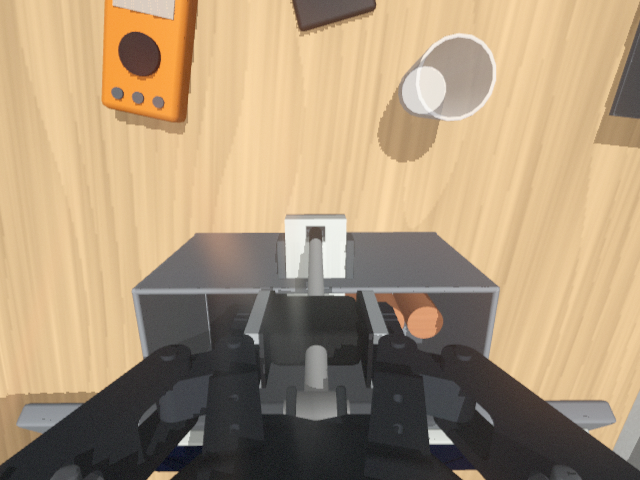

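Run:
```python
from h import *
for u,z in (((316,220),125),((316,214),112),((316,226),125),((306,230),125),((325,230),125),((285,216),125),((347,216),125),((316,291),143),((316,233),143)):
    print(u,z,ch(ray("wrist",[u],z)[0]))
im=cv2.imread("pics/w4.png"); cv2.imwrite("pics/w4c.png",cv2.resize(im[205:285,270:360],(720,600),interpolation=cv2.INTER_CUBIC))
```

```text
(316, 220) 125 [ -0.3  42.8 125. ]
(316, 214) 112 [ -0.3  44.2 112. ]
(316, 226) 125 [ -0.3  38.4 125. ]
(306, 230) 125 [ -7.5  35.5 125. ]
(325, 230) 125 [  6.1  35.4 125. ]
(285, 216) 125 [-22.2  45.8 125. ]
(347, 216) 125 [ 21.6  45.6 125. ]
(316, 291) 143 [ -0.4  -3.9 143. ]
(316, 233) 143 [ -0.4  38.4 143. ]
```

View pics/w4c.png

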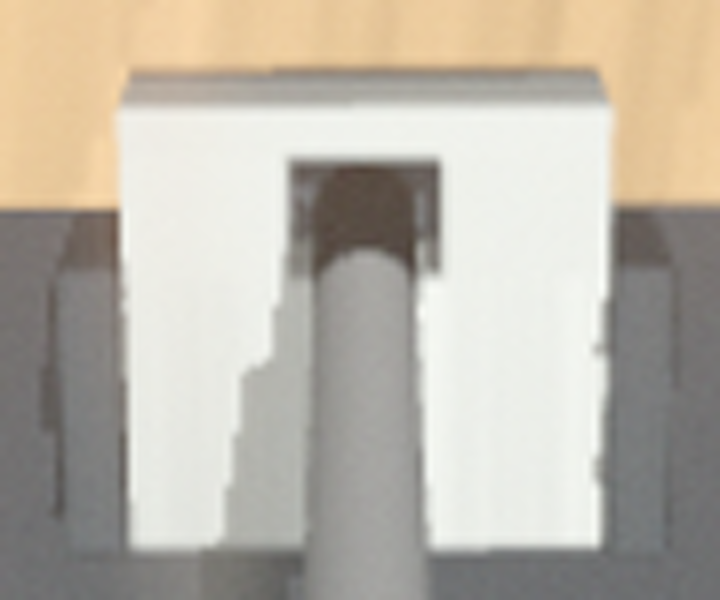

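The hole is clear in the picture at v 226–242. That puts its centre at y≈32.7, and the rod is aligned in x with the foot at y≈33, z≈137. I'll lower along the lid arc, keeping the foot at y≈33.

```bash
python3 -m pendant '{"linear":[[0.0015,0,0.0022],[0.0015,0,0.0024],[0.0014,0,0.0024],[0.0004,0,0.0008],[0,0,0]],"turn":[0,0,0,0,0]}'
python3 - <<'E'
from h import *
im=status()
cv2.imwrite("pics/w5c.png",cv2.resize(im[195:285,270:360],(600,600),interpolation=cv2.INTER_CUBIC))
E
```

```text
t: 10.0
tool_pos: [540.9, 125.2, 238.0]
ee_rot: [179.9, -0.3, 95.9]
contact_force: [0.6, 8.0, 3.3]
opening: 0.418
tcp [ -0.3  32.9 238. ] F [1.5 7.9 3.3] T [ 1.31 -0.09  0.06] open 35.7
prop_foot [([-3.5, 44.0, 129.0], 0.69)]
prop_grip [([-3.3, 28.7, 232.5], 0.75)]
prop_pivot [([1.0, 28.8, 276.2], 0.63)]
```

View pics/w5c.png

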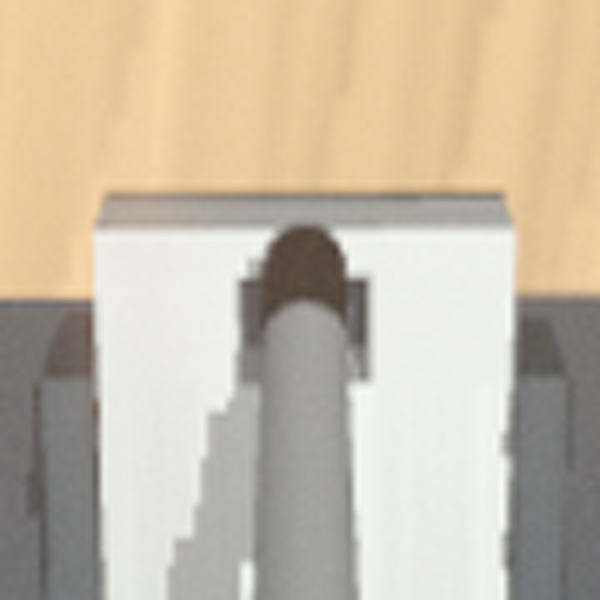

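The foot is now at about y=40, 8 mm too far out, with its outer edge level with the plate edge and the hole at crop v 278–382. I'll correct inward at this height.

```bash
python3 -m pendant '{"linear":[[-0.0011,0,0],[-0.0011,0,0],[0,0,0]],"turn":[0,0,0]}'
cat >> h.py <<'E'
def seek():
    # foot outer edge / plate edge from grey levels along rod column and plate column
    im=status(False); im=env.capture("wrist").astype(int).mean(2)
    print("rodcol",[int(v) for v in im[205:275:2,316]]); print("lip  ",[int(v) for v in im[205:275:2,308]]); print("plate",[int(v) for v in im[205:275:2,295]])
E
python3 - <<'E'
from h import *
seek()
for d in env.regions_of("wrist","prop_foot")[:1]: print(d["confidence"],np.argwhere(d["pixels"]).min(0))
E
```

```text
t: 10.58
tool_pos: [541.1, 122.9, 238.0]
ee_rot: [179.9, -0.2, 95.9]
contact_force: [0.9, 8.0, 2.7]
opening: 0.413
tcp [ -0.3  30.6 238. ] F [1.8 7.8 2.7] T [ 1.2  -0.05  0.03] open 35.3
rodcol [196, 194, 195, 194, 193, 193, 191, 193, 133, 164, 185, 237, 238, 238, 155, 77, 75, 75, 75, 74, 129, 158, 157, 158, 160, 157, 157, 159, 158, 157, 157, 158, 160, 156, 159]
lip   [199, 199, 199, 200, 197, 197, 198, 195, 137, 164, 185, 239, 237, 237, 157, 103, 128, 99, 101, 107, 127, 130, 157, 177, 177, 176, 175, 175, 171, 163, 167, 164, 154, 153, 148]
plate [204, 204, 203, 203, 203, 203, 201, 202, 147, 172, 187, 235, 235, 234, 235, 235, 235, 235, 234, 235, 234, 234, 232, 231, 231, 232, 230, 229, 229, 230, 229, 229, 229, 228, 227]
0.82 [235 269]
```

```bash
python3 -m pendant '{"linear":[[0.0006,0,0.0015],[0.0006,0,0.0015],[0,0,0]],"turn":[0,0,0]}'
python3 - <<'E'
from h import *
seek()
E
```

```text
t: 11.05
tool_pos: [541.0, 124.2, 235.0]
ee_rot: [179.9, -0.3, 95.9]
contact_force: [1.1, 9.0, 2.5]
opening: 0.419
tcp [ -0.3  31.9 235. ] F [2.1 8.9 2.5] T [ 1.3  -0.12  0.02] open 35.8
rodcol [196, 196, 194, 195, 194, 192, 192, 192, 191, 146, 164, 165, 213, 237, 236, 228, 79, 77, 75, 75, 74, 129, 156, 158, 156, 157, 158, 158, 158, 158, 157, 156, 156, 156, 156]
lip   [199, 198, 199, 199, 198, 199, 196, 194, 197, 172, 164, 164, 212, 237, 237, 227, 100, 114, 115, 101, 99, 121, 129, 127, 168, 176, 176, 176, 175, 171, 163, 163, 163, 153, 152]
plate [204, 205, 204, 204, 202, 203, 202, 202, 201, 180, 173, 172, 213, 234, 235, 233, 235, 234, 235, 233, 233, 233, 234, 233, 232, 229, 230, 229, 230, 230, 229, 229, 230, 227, 228]
```

```bash
python3 -m pendant '{"linear":[[0,0,0.001],[0.0002,0,0.001],[0,0,0]],"turn":[0,0,0]}'
python3 - <<'E'
from h import *
seek()
E
```

```text
t: 11.48
tool_pos: [541.0, 124.5, 233.0]
ee_rot: [179.9, -0.3, 95.9]
contact_force: [0.7, 8.5, 3.1]
opening: 0.416
tcp [ -0.3  32.2 233. ] F [1.6 8.4 3.1] T [ 1.38 -0.09  0.09] open 35.5
rodcol [197, 196, 193, 193, 193, 192, 192, 192, 191, 190, 136, 165, 174, 237, 237, 237, 183, 93, 77, 76, 75, 76, 111, 154, 156, 156, 156, 156, 154, 153, 153, 153, 154, 152, 152]
lip   [199, 198, 199, 199, 198, 199, 197, 196, 197, 194, 135, 165, 174, 236, 236, 237, 208, 101, 124, 116, 100, 102, 126, 129, 140, 176, 176, 177, 176, 175, 175, 164, 164, 163, 153]
plate [204, 205, 204, 203, 203, 202, 201, 201, 200, 202, 149, 171, 171, 234, 234, 234, 233, 233, 234, 235, 234, 233, 235, 232, 232, 231, 230, 230, 229, 229, 227, 228, 227, 227, 227]
```

```bash
python3 -m pendant '{"linear":[[0.0002,0,0.001],[0.0003,0,0.001],[0.0002,0,0.001],[0,0,0]],"turn":[0,0,0,0]}'
python3 - <<'E'
from h import *
seek()
E
```

```text
t: 12.02
tool_pos: [540.9, 125.2, 230.0]
ee_rot: [179.9, -0.3, 95.9]
contact_force: [0.4, 9.2, 2.9]
opening: 0.416
tcp [ -0.3  32.9 230. ] F [1.4 9.1 2.9] T [ 1.4  -0.1   0.12] open 35.5
rodcol [196, 195, 195, 194, 193, 193, 191, 192, 190, 190, 190, 133, 164, 151, 236, 236, 236, 212, 97, 84, 74, 70, 74, 77, 144, 150, 150, 152, 151, 150, 150, 151, 149, 152, 150]
lip   [199, 198, 199, 197, 198, 198, 196, 196, 196, 194, 193, 121, 163, 162, 228, 236, 236, 211, 98, 123, 127, 125, 101, 129, 126, 129, 177, 176, 176, 174, 174, 174, 170, 164, 162]
plate [204, 204, 204, 203, 201, 202, 201, 201, 199, 200, 198, 141, 171, 171, 226, 233, 233, 232, 233, 233, 233, 232, 232, 233, 233, 232, 230, 229, 228, 228, 227, 227, 226, 227, 227]
```

```bash
python3 -m pendant '{"linear":[[0.0003,0,0.001],[0.0004,0,0.001],[0.0003,0,0.001],[0,0,0]],"turn":[0,0,0,0]}'
python3 - <<'E'
from h import *
seek()
E
```

```text
t: 12.58
tool_pos: [540.8, 126.3, 226.9]
ee_rot: [179.9, -0.3, 96.0]
contact_force: [1.0, 10.2, 2.1]
opening: 0.414
tcp [ -0.3  34.  226.9] F [ 2.1 10.1  2.1] T [ 1.49 -0.07  0.16] open 35.4
rodcol [197, 195, 195, 194, 192, 193, 192, 192, 191, 190, 189, 190, 151, 164, 163, 206, 236, 236, 235, 121, 91, 75, 74, 75, 73, 140, 149, 150, 149, 149, 146, 150, 150, 149, 148]
lip   [197, 198, 199, 198, 198, 198, 195, 196, 195, 195, 195, 194, 152, 163, 164, 204, 236, 236, 235, 124, 114, 126, 127, 125, 130, 160, 126, 151, 175, 175, 174, 174, 174, 169, 163]
plate [205, 203, 203, 203, 202, 201, 201, 200, 200, 198, 199, 199, 162, 171, 170, 206, 232, 232, 231, 232, 233, 232, 232, 232, 231, 231, 231, 230, 228, 228, 228, 227, 226, 227, 226]
```

```bash
python3 -m pendant '{"linear":[[0.0002,0,0.001],[0.0003,0,0.001],[0.0003,0,0.001],[0,0,0]],"turn":[0,0,0,0]}'
python3 - <<'E'
from h import *
seek()
E
```

```text
t: 13.12
tool_pos: [540.7, 127.5, 224.1]
ee_rot: [179.8, -0.3, 96.0]
contact_force: [0.2, 10.3, 2.7]
opening: 0.417
tcp [ -0.3  35.2 224.1] F [ 1.3 10.2  2.7] T [ 1.71 -0.05  0.08] open 35.6
rodcol [195, 195, 196, 195, 193, 193, 193, 192, 191, 189, 190, 189, 188, 176, 147, 162, 162, 235, 235, 236, 210, 87, 75, 75, 74, 80, 147, 145, 146, 145, 146, 144, 147, 146, 145]
lip   [197, 199, 198, 197, 197, 196, 196, 196, 197, 195, 195, 193, 191, 176, 138, 162, 162, 235, 235, 235, 210, 98, 122, 126, 125, 126, 126, 127, 125, 165, 173, 175, 173, 172, 165]
plate [203, 202, 204, 203, 201, 200, 199, 201, 201, 197, 198, 198, 198, 182, 152, 171, 169, 231, 230, 231, 231, 232, 232, 231, 231, 231, 231, 230, 230, 227, 228, 226, 227, 226, 225]
```

```bash
python3 -m pendant '{"linear":[[0.0003,0,0.001],[0.0004,0,0.001],[0.0004,0,0.001],[0,0,0]],"turn":[0,0,0,0]}'
python3 - <<'E'
from h import *
im=status()
cv2.imwrite("pics/w6c.png",cv2.resize(im[205:295,270:360],(600,600),interpolation=cv2.INTER_CUBIC))
E
```

```text
t: 13.68
tool_pos: [540.5, 128.7, 221.0]
ee_rot: [179.9, -0.3, 96.0]
contact_force: [-0.3, 10.9, 3.2]
opening: 0.416
tcp [ -0.3  36.4 221. ] F [ 0.9 10.9  3.2] T [ 1.77  0.03 -0.01] open 35.5
prop_foot [([-1.9, 31.7, 110.7], 0.6)]
prop_grip [([0.3, 35.3, 215.2], 0.93)]
prop_pivot [([2.4, 40.0, 256.7], 0.69)]
```

View pics/w6c.png

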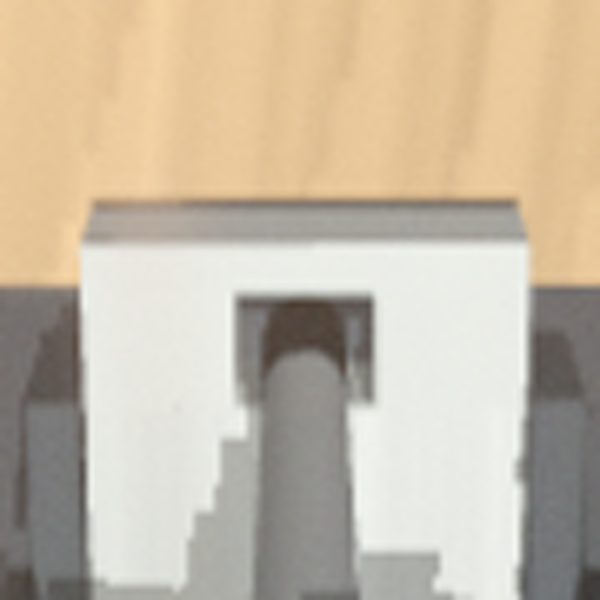

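The foot is now inside the hole opening (crop 235–375 × 295–405). Next I'll lower it to find the floor.

```bash
python3 -m pendant '{"linear":[[0.0003,0,0.0008],[0.0003,0,0.0008],[0,0,0]],"turn":[0,0,0]}'
python3 -m pendant '{"linear":[[0.0003,0,0.0008],[0.0003,0,0.0008],[0,0,0]],"turn":[0,0,0]}'
python3 - <<'E'
from h import *
seek()
E
```

```text
t: 14.25
tool_pos: [540.5, 128.9, 220.4]
ee_rot: [179.8, -0.3, 96.0]
contact_force: [-1.9, 9.2, 8.2]
opening: 0.415
t: 14.62
tool_pos: [540.5, 129.1, 220.1]
ee_rot: [179.7, -0.2, 96.0]
contact_force: [-4.0, 7.4, 15.0]
opening: 0.416
tcp [ -0.3  36.8 220.1] F [-3.2  7.8 15. ] T [1.1  1.05 0.1 ] open 35.5
rodcol [195, 193, 194, 193, 193, 193, 192, 189, 189, 187, 188, 187, 186, 188, 194, 169, 153, 162, 157, 234, 234, 234, 206, 68, 68, 69, 83, 144, 144, 144, 142, 146, 143, 144, 144]
lip   [197, 197, 196, 196, 197, 195, 194, 193, 193, 193, 192, 191, 192, 191, 189, 166, 154, 165, 159, 234, 234, 234, 209, 95, 124, 123, 122, 117, 118, 113, 124, 161, 161, 162, 158]
plate [202, 202, 200, 200, 198, 198, 198, 199, 196, 197, 194, 195, 194, 193, 193, 173, 164, 169, 169, 229, 229, 230, 229, 230, 230, 229, 230, 229, 229, 229, 229, 227, 226, 224, 224]
```

```bash
python3 -m pendant '{"linear":[[0.0006,0,-0.0007],[0.0006,0,-0.0006],[0,0,0]],"turn":[0,0,0]}'
python3 -c "
from h import *
status()"
```

```text
t: 15.05
tool_pos: [540.5, 129.1, 220.2]
ee_rot: [179.8, -0.1, 95.9]
contact_force: [-1.4, 3.5, 8.6]
opening: 0.415
tcp [ -0.3  36.8 220.2] F [-1.   3.6  8.6] T [0.47 0.45 0.14] open 35.5
prop_foot [([-3.7, 33.0, 111.7], 0.8)]
prop_grip [([-0.3, 35.4, 216.2], 0.91)]
prop_pivot [([-0.3, 37.9, 259.7], 0.64)]
```

```bash
python3 -m pendant '{"linear":[[0.0006,0,-0.0007],[0,0,0]],"turn":[0,0]}'
python3 -m pendant '{"linear":[[0,0,0],[0,0,0],[0,0,0]],"turn":[0,0,0]}' 0.046
python3 - <<'E'
from h import *
im=status()
cv2.imwrite("pics/w7.png",im)
E
```

```text
t: 15.5
tool_pos: [540.4, 129.1, 220.2]
ee_rot: [179.9, -0.0, 95.9]
contact_force: [-0.5, 1.3, 8.1]
opening: 0.416
t: 15.88
tool_pos: [539.8, 128.4, 218.0]
ee_rot: [-179.9, 0.0, 95.8]
contact_force: [0.0, -0.9, 0.3]
opening: 0.538
tcp [ -1.1  36.2 218. ] F [-0.1 -0.9  0.3] T [-0.04  0.04  0.03] open 45.9
prop_foot [([-0.5, 30.1, 112.4], 0.91)]
prop_grip [([-1.9, 36.1, 216.6], 0.55)]
prop_pivot [([2.2, 39.4, 257.7], 0.78)]
```

View pics/w7.png

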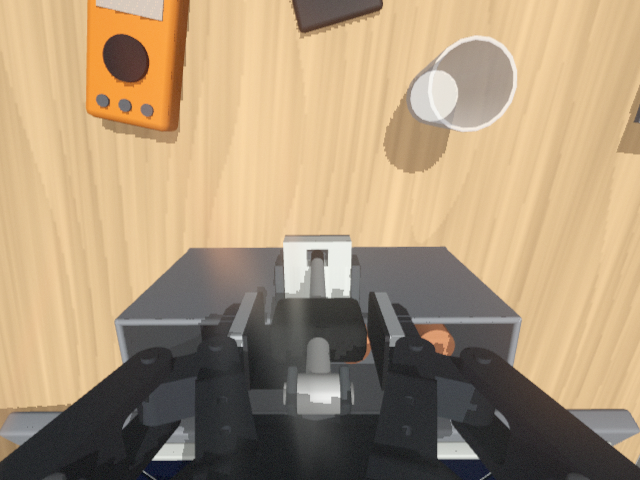

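Released: zero force and the lid stays up, with the foot at z≈112. Retreating straight up and outward.

```bash
python3 -m pendant '{"linear":[[0,0,0],[0,0,0],[0,0,-0.006],[0.001,0,-0.010],[0.002,0,-0.012]],"turn":[0,0,0,0,0]}' 0.06
python3 -m pendant '{"linear":[[0.002,0,-0.02],[0.004,0,-0.025],[0.01,0,-0.03],[0.02,0,-0.03],[0.02,0,-0.02]],"turn":[0,0,0,0,0]}'
python3 -m pendant '{"linear":[[0,0,0],[0,0,0],[0,0,0],[0,0,0],[0,0,0]],"turn":[0,0,0,0,0]}'
python3 - <<'E'
from h import *
cv2.imwrite("pics/w8.png",status())
for c in("top","scene"):
    env.capture(c)
    for q in("beaker","phone","meter"): print(c,q,[(np.round(d["centre"],1).tolist(),round(d["confidence"],2)) for d in env.tip_of(c,q)][:1])
E
```

```text
t: 16.7
tool_pos: [539.8, 131.5, 247.4]
ee_rot: [180.0, 0.0, 95.8]
contact_force: [0.0, 0.2, -0.0]
opening: 0.704
t: 17.32
tool_pos: [534.2, 187.8, 374.1]
ee_rot: [179.8, -0.0, 95.8]
contact_force: [0.4, -0.8, -0.4]
opening: 0.7
t: 17.95
tool_pos: [534.0, 186.8, 371.0]
ee_rot: [-180.0, 0.0, 95.8]
contact_force: [-0.1, 0.5, 0.1]
opening: 0.704
tcp [ -0.7  94.9 371. ] F [-0.   0.5  0.1] T [-0.01 -0.02  0.03] open 60.2
prop_foot [([-0.7, 31.4, 112.6], 0.72)]
prop_grip [([0.1, 35.8, 216.2], 0.91)]
prop_pivot [([1.7, 36.8, 255.1], 0.58)]
top beaker [([630.8, 241.1, -1.0], 0.94)]
top phone [([519.7, 364.6, 5.4], 0.82)]
top meter [([383.5, 255.6, -2.7], 0.6)]
scene beaker [([633.4, 246.6, -0.4], 0.77)]
scene phone [([520.9, 360.4, 2.1], 0.55)]
scene meter [([378.0, 258.7, -0.0], 0.65)]
```

The foot is at z≈112.6, which is the hole's floor, and it stayed there over the roughly 2 s since I released it. The pivot is at about 256 mm, the lid is standing and the neighbouring items haven't moved. Handing in.

```bash
python3 -c "
from station import env
print(env.sign_off())"
```

```text
the job is handed in; nothing more can be done
None
```

The chest is open and the lid stands propped on the rod alone, with the rod's foot on the floor of the holding hole. I pinched the rubber grip and lifted the lid with the foot swung out past the plate. I then lowered the foot into the hole, which I found from the wrist camera at about 33 mm from the wall. I did this by sight, so I did not feel along the plate for the hole as you asked. The foot met no resistance until it reached the hole's floor, where the force on the gripper rose to 15 N. I eased that to about 8 N before letting go, then backed away.

**Last checks, about 2 s after release (arm clear, no force on the gripper):**
- **Foot:** the network put it at z = 112.6 mm, and the hole's floor is at 112 mm.
- **Lid:** the pivot was at z of about 255 mm, and I expected about 257 mm for a lid propped at 0.5 rad. The difference is within the network's error.
- **Beaker, phone and meter:** each was within about 6 mm of its first reading, which is close to the network's error. I did not re-measure the tub, spoon, jar and motor, but the arm never went low near them.

**Failed or disagreed:**
- The final wrist picture could not be viewed because the 12-picture limit was reached, so the end state rests on the network's readings.
- During the lowering, the network's foot position was 4–8 mm further out than the picture showed. I went by the picture.

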